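# Stack the matching parts tray on the castor tray

### The job

Put the grey top tray that has its notch in a short end onto the lower tray of castor wheels, with the notch over the lower tray's upright key, so that it sits fully down and flat on the rim with the two trays' sides in line, and let go of it. Leave the lower tray and the other top tray where they stand.

Things in the scene. Friction and masses are not known exactly. Their poses are not given: they have to be found in the camera images.
- tray_mid (a point): Centre of the matching top tray, 40 mm above its underside. Loose open grey tray, 150 (x) x 110 (y) mm, walls 35 high, 0.2 kg, standing on the table. Grip bar along x over the middle: 100 long, 14 thick (y), 58 to 80 above the underside (its middle 29 above this point), on two posts 82 apart. Its +x short end has a notch through floor and wall, 44 wide (y), 24 deep (x). z up.
- notch (a point): Point in the matching top tray's notch, at the height of the tray's underside, 69 mm along the tray's +x from its centre; lies at the key point when the trays are stacked exactly. Axes as the tray's.
- key (a point): Key of the lower tray, its centre at rim height. Lower tray: grey, loose, 1.8 kg, 150 (x) x 110 (y) mm, no grip bar, rim 55 above the table, black castor wheels inside below the rim. Key: upright block inside the middle of its +x short end, 24 wide (y), 12 thick (x), 22 above the rim. The lower tray's centre is 69 from here along -x; z up.
- other_mid (a point): Centre (40 mm above the underside) of the other top tray, to be left alone: same size, plastic and grip bar as the matching one, but its 44 x 24 mm notch is in the middle of a long side (+y) and both short ends are closed. x along the grip bar, z up.
Things that resemble listed ones, but are neither listed nor needed, are in the scene too. Leave any green or orange look-alike of the part that bears tray_mid alone.

How it is judged:
At the end, for the whole second after the job is handed in: The top tray with the end notch rests on the lower tray with the key standing in its notch: notch point within 20 mm of the key horizontally, long axes within 0.2 rad, tray's centre 35 to 45 mm above the rim (its underside within 5 mm of the rim), both trays level within 0.06 rad (horizontal distance between notch and key below 0.02 m and angle between the x axis of tray_mid and the x axis of key, either way round below 0.2 rad and x of tray_mid in the frame of key below -0.045 m and z of tray_mid in the frame of key between 0.035 and 0.045 m and angle between each of tray_mid, key's own z axis and vertical below 0.06 rad); the robot touches nothing.
It fails at once if the other top tray is moved by more than 50 mm (distance of other_mid from where it was at the start of the episode above 0.05 m).
It fails at once if the lower tray is moved by more than 60 mm (distance of key from where it was at the start of the episode above 0.06 m).
It also fails if it takes over 48 s, if anything falls off the work surface, if the arm or the gripper's body presses on something with over 40 N, if the wrist force passes 120 N, or if a joint passes its speed limit or range.

### The arm

A 6-joint arm with a two-finger parallel gripper is mounted at the origin on the work surface. World frame = base frame: x ahead of the robot, y to its left, z up, the work surface at z = 0. Lengths are in m, angles in rad, forces in N, time in s.
With the tool pointing down it reaches from about 0.35 to 0.875 m from the base axis. Payload 4.2 kg.
Tool frame: the origin (TCP) lies midway between the tips of the shut fingers; the grasp point (between the pads) lies 19 mm behind it; y points along the fingers, z is the direction in which the jaws open and shut, and the axes are right-handed (so a half turn about y gives the same grasp; the last joint's range is limited). The gripper opens to 87 mm and grips with 3 to 60 N. Pads are 19 mm wide; open, the fingers measure 117 mm over their backs; the gripper's body (75 mm by 190 mm) begins 51 mm behind the grasp point.
Start: joints at [1.529, 0.385, 0.008, 0, -1.194, -0.259], TCP at [0.185, 0.597, 0.223] pointing down, gripper open.
Joint ranges: [-3.14, 3.14], [-1.21, 2.06], [-1.07, 1.41], [-3.16, 2.05], [-2.99, -0.16], [-3.1, 3.1]. Speed limits (rad/s): [2.79, 2.79, 3.14, 3.14, 3.14, 3.14].

### API

Orientations are given as a 3x3 rotation matrix whose columns are the frame's x, y, z axes.
In Python, from workcell import bot gives the robot as it stands.
- The arm moves only by the tool apply_moves, never from a script. Its argument "plan" is a list of rows, each a list of 7 numbers: the opening, from -1 (shut) to 1 (fully open), then the shift along the tool's x, y, z in mm, then the turn, a rotation vector about the tool's x, y, z in degrees. In form: [[fingers, tx, ty, tz, ax, ay, az], ...]. A call has 1 to 5 rows; each row shifts and turns the pose as measured when the row begins, along the tool's axes as they then stand; what a row does not reach is not made up. A row lasts 1/8 s, in which the tool goes at most 62.5 mm and 10.7 degrees, less where a joint would pass 70% of its speed; a pose out of reach is approached as far as the arm can. A call with a gripper value outside its range is refused whole. The fingers move at their own pace and stop on an object; "force" is the grip in N (left out, the last holds). Time passes only in rows, so rows that do not move let the fingers close. It gives the time, the measured TCP pose, the force and the opening at its end, in the units of the state.
- bot.get_obs(): the state, without advancing time (a new reading comes with each control period).
- bot.snapshot(name): name is "scene" or "top" or "wrist"; returns (picture, depth): 480x640x3 uint8, blue, green, red; 480x640 float32, m along the optical axis (not along the pixel's ray), 0 where there is no reading.
- bot.camera_params(name): a dict with "vfov" (degrees; the focal length in pixels is half the picture's height over the tangent of half this angle, whatever the lens; pixels are square), "cx", "cy" (the principal point, pixels), "D" ([k1, k2, p1, p2, k3] as OpenCV has them; the pictures are not rectified), "T" (4x4, takes a point from camera to world coordinates). Camera axes: x right, y down, z forward; pixel columns grow to the right and rows downward; lengths in m; the calibration is good to about 2 mm. A picture is of the moment at which its call begins: read the wrist's pose just before it. camera_params takes no time and is no camera call; for the wrist camera it gives the pose at the moment of the call.
- bot.hand_in(): hands the job in, once; it reports no verdict.
Trained networks look in the newest picture that a camera, given by its name, has taken for a name from the list of things; names that differ only in an ending like _2 or _b are one class to them, and where a whole thing is asked for, a point or a joint stands for the part that bears it (a point fixed in the world has none). Each returns a list of dicts, best first, with "confidence" (0 to 1); they miss things now and then, are a little off and sometimes report something else, mostly with a low value. They report only what shows in the picture. A call takes as long as a camera call. They do not tell look-alikes from the thing itself.
- bot.silhouettes(label, camera): "mask" (480x640 bool, what is visible of it) and "uv" ([column, row] in pixels, amid what is visible of it).
The state is a dict: "time_s": time; "joints": joint angles; "joint_velocities": joint speeds; "joint_efforts": joint torques, N m; "eef_pos": TCP position; "ee_rot": TCP orientation; "force": force on the tool from outside, world axes, zero at the start; "ft_torque": the same for the moment, N m; "grip_width": finger opening in m.
Only numpy, scipy, OpenCV 4.12 (cv2) and the standard library are available. Lean on these libraries where they do the work, as an engineer would, in place of code of your own. Each camera call takes 0.05 s, during which the arm holds its last target.

## Working session

There is one attempt and no reset: what is moved stays moved. The work goes in short steps, Python scripts to look and compute and a tool call to move; the robot and the scene stay as the last step left them, time stands still between calls to the robot, and variables do not carry over. Pictures are saved under pics/ and viewed, and the job is handed in when it is done.

Besides the shell and the picture viewer there is one more tool, called after "Emit:" in YAML: its name, and indented under it one key for each argument. apply_moves: Moves the arm, as the interface text tells. Its arguments: {"type":"object","properties":{"plan":{"type":"array","items":{"type":"array","items":{"type":"number"}}},"force":{"type":"number"}},"required":["plan"]}

```bash
ls; mkdir -p pics; python3 - <<'E'
from workcell import bot
import cv2,numpy as np
o=bot.get_obs();print(o['time_s'],o['eef_pos'],o['ee_rot'],o['grip_width'])
for n in ['scene','top']:
    p,d=bot.snapshot(n);cv2.imwrite(f'pics/{n}0.png',p);np.save(f'pics/{n}0.npy',d)
    c=bot.camera_params(n);print(n,c)
E
```

```text
pics
0.0 [0.1849928  0.5963586  0.22144874] [[-9.55048530e-01 -5.25217164e-04 -2.96449032e-01]
 [ 2.96449466e-01 -2.15565897e-03 -9.55046107e-01]
 [-1.37436410e-04 -9.99997539e-01  2.21445928e-03]] 0.08707575042369523
scene {'vfov': 55.73565494616399, 'cx': 331.250134349131, 'cy': 232.36206399038065, 'D': array([-0.05201069,  0.        ,  0.        ,  0.        ,  0.        ]), 'T': array([[ 0.79962724,  0.48681308, -0.35158113,  0.73898635],
       [ 0.60044669, -0.65574643,  0.45766843, -0.36871386],
       [-0.0077491 , -0.57706987, -0.81665802,  0.77310581],
       [ 0.        ,  0.        ,  0.        ,  1.        ]])}
top {'vfov': 53.32592124968875, 'cx': 321.3956513212563, 'cy': 241.81225910476638, 'D': array([0.04513417, 0.        , 0.        , 0.        , 0.        ]), 'T': array([[-0.01058499, -0.98199471,  0.18861163,  0.21879421],
       [-0.99969914,  0.00621862, -0.02372682,  0.03715555],
       [ 0.02212671, -0.18880603, -0.98176509,  1.18880312],
       [ 0.        ,  0.        ,  0.        ,  1.        ]])}
```

View pics/scene0.png

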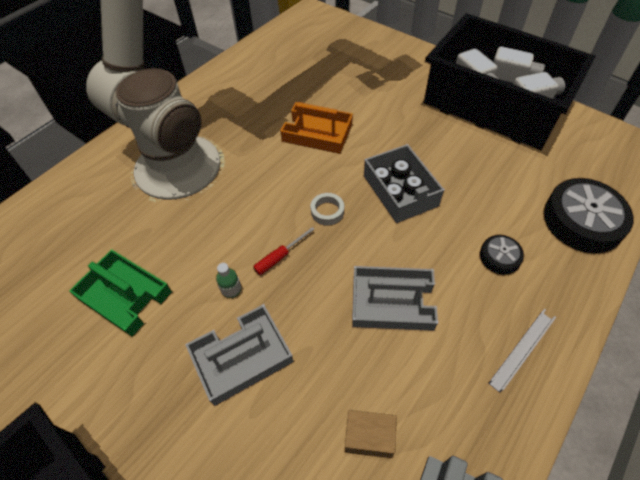

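View pics/top0.png

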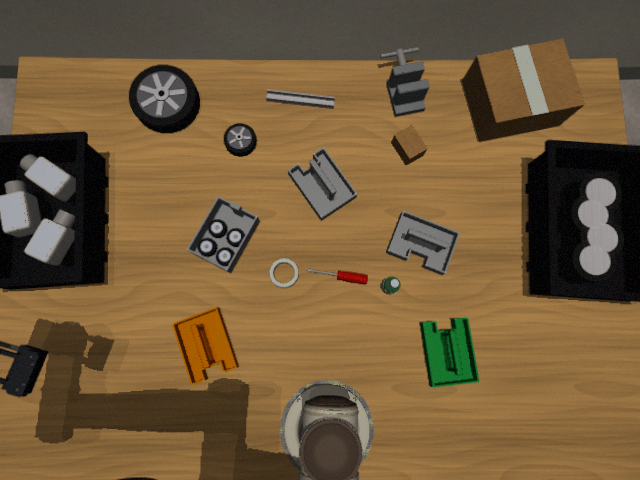

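The scene picture shows the matching tray at (395,300) with its end notch on the right. The other tray is at (240,355) with a side notch, and the lower tray is at (402,183). In the top picture they are at (322,184), (422,242) and (225,235). Next I measure them.

```bash
cat > h.py <<'E'
import numpy as np,cv2
from workcell import bot
def K(c):
    f=240/np.tan(np.radians(c['vfov'])/2);return np.array([[f,0,c['cx']],[0,f,c['cy']],[0,0,1.]])
def cloud(c,d):
    v,u=np.mgrid[0:480,0:640];pts=np.stack([u,v],-1).reshape(-1,1,2).astype(np.float64)
    n=cv2.undistortPoints(pts,K(c),np.array(c['D'])).reshape(480,640,2)
    P=np.dstack([n[...,0]*d,n[...,1]*d,d]);T=c['T']
    W=P@T[:3,:3].T+T[:3,3];W[d<=0]=np.nan;return W
def proj(c,X):
    T=np.linalg.inv(c['T']);X=np.atleast_2d(X).astype(float)
    r,_=cv2.Rodrigues(T[:3,:3]);return cv2.projectPoints(X,r,T[:3,3],K(c),np.array(c['D']))[0].reshape(-1,2)
def rect(xy):
    (cx,cy),(w,h),a=cv2.minAreaRect((xy*1000).astype(np.float32))
    if w<h:w,h,a=h,w,a+90
    return np.round([cx,cy,w,h,a],1)
E
python3 - <<'E'
from h import *
for n in ['top','scene']:
    p,_=bot.snapshot(n);d=_;c=bot.camera_params(n);W=cloud(c,d)
    for l in ['tray_mid','key','other_mid']:
        for s in bot.silhouettes(l,n)[:5]:
            m=s['mask']&np.isfinite(W[...,2]);X=W[m]
            print(n,l,round(s['confidence'],2),np.round(s['uv']),m.sum(),'bgr',np.round(p[m].mean(0)))
            if m.sum()<50: continue
            z=X[:,2]
            print('  z pct',np.round(np.percentile(z,[2,25,50,75,98])*1000),'all',rect(X[z>.006][:,:2]))
            for lo,hi in [(.026,.045),(.045,.066),(.066,.09)]:
                q=X[(z>lo)&(z<hi)]
                if len(q)>15: print('  band',lo,hi,len(q),'rect',rect(q[:,:2]),'medz',round(np.median(q[:,2])*1000,1))
E
```

```text
top tray_mid 0.95 [320. 182.] 2605 bgr [ 97.  99. 100.]
  z pct [-0.  4.  7. 32. 81.] all [595.    5.5 150.4 110.8  33.9]
  band 0.026 0.045 473 rect [595.    5.7 150.1 110.7  33.8] medz 34.5
  band 0.045 0.066 24 rect [590.3   9.3  94.8   9.8  39.6] medz 61.3
  band 0.066 0.09 260 rect [594.6   5.5  98.6  15.4  33.5] medz 79.6
top tray_mid 0.87 [447. 356.] 3143 bgr [34. 90. 19.]
  z pct [-0.  4.  7. 33. 82.] all [ 175.4 -291.   149.2  113.2    5.6]
  band 0.026 0.045 589 rect [ 175.4 -291.   148.9  113.1    5.5] medz 34.5
  band 0.045 0.066 36 rect [ 175.7 -284.9   89.9    5.2    5.9] medz 60.8
  band 0.066 0.09 338 rect [ 176.  -291.2   97.8   15.4    6.5] medz 79.4
top key 0.8 [222. 230.] 3018 bgr [84. 84. 84.]
  z pct [ 1.  7. 26. 31. 60.] all [461.4 249.7 149.2 113.7 152.1]
  band 0.026 0.045 980 rect [459.5 248.3 147.7 109.6 151.7] medz 29.0
  band 0.045 0.066 444 rect [461.5 249.7 149.  113.6 152.1] medz 54.1
  band 0.066 0.09 50 rect [521.8 216.7  23.9  10.1  63.9] medz 77.0
top other_mid 0.63 [422. 240.] 2761 bgr [93. 95. 96.]
  z pct [-0.  4.  7. 33. 82.] all [ 441.  -242.9
[... 1568 characters left out ...]
5.5  33.6] medz 78.1
scene key 0.66 [401. 179.] 4041 bgr [68. 71. 72.]
  z pct [ 0. 19. 27. 43. 68.] all [460.7 247.4 154.1 111.7 152.6]
  band 0.026 0.045 1319 rect [460.9 246.9 152.1 110.5 152.5] medz 30.9
  band 0.045 0.066 830 rect [460.7 247.6 154.4 110.6 152.1] medz 52.7
  band 0.066 0.09 87 rect [522.4 215.4  24.2  13.5  59.6] medz 75.2
scene other_mid 0.63 [238. 356.] 5749 bgr [102. 106. 108.]
  z pct [ 1.  3.  5. 33. 80.] all [ 439.7 -243.6  150.7  112.8   67.4]
  band 0.026 0.045 1032 rect [ 439.7 -243.6  150.5  112.8   67.5] medz 33.7
  band 0.045 0.066 106 rect [ 445.5 -245.6   98.     3.3   68.5] medz 61.9
  band 0.066 0.09 673 rect [ 439.9 -244.    99.5   15.1   68.5] medz 78.6
```

```bash
cat > plan.py <<'E'
import sys
from h import *
from scipy.spatial.transform import Rotation as R
# args: x y z(mm) yaw(deg of tool x) turnsign(0 shortest) f
x,y,z,yaw=map(float,sys.argv[1:5]);vmax=float(sys.argv[5]) if len(sys.argv)>5 else 60
o=bot.get_obs();p=np.array(o['eef_pos'])*1000;Rm=np.array(o['ee_rot'])
a=np.radians(yaw);G=np.column_stack([[np.cos(a),np.sin(a),0],[0,0,-1],[-np.sin(a)*1,np.cos(a),0]])
g=np.array([x,y,z]);rv=R.from_matrix(G@Rm.T).as_rotvec()
print('t',o['time_s'],'pos',np.round(p,1),'yaw',np.degrees(np.arctan2(Rm[1,0],Rm[0,0])).round(1),'F',np.round(o['force'],1),'w',round(o['grip_width']*1000,1),'j',np.round(o['joints'],2),'total deg',np.degrees(np.linalg.norm(rv)).round(1))
n=max(1,int(np.ceil(max(np.linalg.norm(g-p)/vmax,np.degrees(np.linalg.norm(rv))/10.0))))
print('rows',n)
for i in range(min(n,10)):
    Ri=R.from_rotvec(rv*i/n).as_matrix()@Rm
    print(np.round(Ri.T@((g-p)/n),1).tolist(), np.round(np.degrees(Ri.T@(rv/n)),1).tolist())
E
python3 plan.py 594.7 5.5 170 33.7
python3 - <<'E'
from h import *
d=np.load('pics/top0.npy');c=bot.camera_params('top');W=cloud(c,d);cen=np.array([.5947,.0055]);a=np.radians(33.8)
# notch check: heights on +x / -x end
X=W.reshape(-1,3);X=X[np.isfinite(X[:,2])];q=X[:,:2]-cen;u=q@[np.cos(a),np.sin(a)];v=q@[-np.sin(a),np.cos(a)]
for s in(1,-1):
  for lo,hi in((-50,-25),(-18,18),(25,50)):
    m=(s*u>.056)&(s*u<.074)&(v*1000>lo)&(v*1000<hi);print(s,lo,hi,m.sum(),np.round(np.percentile(X[m,2]*1000,[10,50,90]),1))
E
```

```text
t 0.5 pos [185.2 596.9 222.5] yaw 162.8 F [-0.5  1.  -0.3] w 87.0 j [ 1.53  0.38  0.01 -0.   -1.19 -0.26] total deg 129.1
rows 13
[-43.6, 4.0, 34.1] [-0.0, 9.9, -0.0]
[-48.8, 4.0, 26.1] [-0.0, 9.9, -0.0]
[-52.6, 4.0, 17.3] [-0.0, 9.9, -0.0]
[-54.8, 4.0, 8.0] [-0.0, 9.9, -0.0]
[-55.3, 4.0, -1.6] [-0.0, 9.9, -0.0]
[-54.2, 4.0, -11.1] [-0.0, 9.9, -0.0]
[-51.5, 4.0, -20.3] [-0.0, 9.9, -0.0]
[-47.2, 4.0, -28.9] [-0.0, 9.9, -0.0]
[-41.5, 4.0, -36.6] [-0.0, 9.9, -0.0]
[-34.6, 4.0, -43.2] [-0.0, 9.9, -0.0]
1 -50 -25 74 [ 3.   8.1 36.4]
1 -18 18 35 [-1.1  0.9  4. ]
1 25 50 97 [ 1.7  7.8 34.7]
-1 -50 -25 68 [ 2.2  9.  36.6]
-1 -18 18 91 [ 2.5  7.7 35.5]
-1 25 50 54 [ 1.   8.4 36. ]
```

The depth shows the notch at the +33.8° end, with table height in the middle there. Both views agree on the poses, so I move.

Emit:
apply_moves:
  plan:
    - [0,-43.6,2,34,0,9.9,0]
    - [0,-48.8,4,26,0,9.9,0]
    - [0,-52.6,4,17.3,0,9.9,0]
    - [0,-54.8,4,8,0,9.9,0]
    - [0,-55.3,4,-1.6,0,9.9,0]

```text
time_s: 1.12
eef_pos: [0.3433, 0.3655, 0.2039]
ee_rot: [[-0.376, 0.002, -0.927], [0.927, 0.003, -0.376], [0.002, -1.0, -0.003]]
force: [1.7, 0.8, -0.3]
grip_width: 0.0469
```

```bash
python3 plan.py 594.7 5.5 170 33.7
```

```text
t 1.125 pos [343.3 365.5 203.9] yaw 112.1 F [ 1.7  0.8 -0.3] w 46.9 j [ 1.14  0.19 -0.32  0.   -1.06 -0.76] total deg 78.4
rows 8
[-53.5, 4.2, -12.2] [0.0, 9.8, 0.0]
[-50.7, 4.2, -21.1] [0.0, 9.8, 0.0]
[-46.3, 4.2, -29.5] [0.0, 9.8, 0.0]
[-40.6, 4.2, -36.9] [0.0, 9.8, 0.0]
[-33.8, 4.2, -43.3] [0.0, 9.8, 0.0]
[-25.9, 4.2, -48.4] [0.0, 9.8, 0.0]
[-17.3, 4.2, -52.1] [0.0, 9.8, 0.0]
[-8.2, 4.2, -54.3] [0.0, 9.8, 0.0]
```

Emit:
apply_moves:
  plan:
    - [0,-53.5,4,-12,0,9.8,0]
    - [0,-50.7,4,-21,0,9.8,0]
    - [0,-46.3,4,-29.5,0,9.8,0]
    - [0,-40.6,4,-37,0,9.8,0]
    - [0,-33.8,4,-43.3,0,9.8,0]

```text
time_s: 1.75
eef_pos: [0.5024, 0.1312, 0.1851]
ee_rot: [[0.477, 0.006, -0.879], [0.879, 0.006, 0.477], [0.008, -1.0, -0.003]]
force: [0.4, 1.5, -1.1]
grip_width: 0.0437
```

```bash
python3 plan.py 594.7 5.5 170 33.7
```

```text
t 1.75 pos [502.4 131.2 185.1] yaw 61.5 F [ 0.4  1.5 -1.1] w 43.7 j [ 0.57  0.23 -0.31 -0.   -1.02 -1.06] total deg 27.8
rows 3
[-22.2, 5.0, -47.0] [0.0, 9.3, 0.2]
[-14.3, 5.0, -50.0] [0.0, 9.3, 0.2]
[-6.1, 5.0, -51.6] [0.0, 9.3, 0.2]
```

Emit:
apply_moves:
  plan:
    - [0,-22.2,5,-47,0,9.3,0.2]
    - [0,-14.3,5,-50,0,9.3,0.2]
    - [0,-6,5,-51.6,0,9.3,0.2]
    - [0,0,0,0,0,0,0]

```text
time_s: 2.25
eef_pos: [0.5982, -0.0026, 0.1697]
ee_rot: [[0.845, 0.001, -0.535], [0.535, -0.001, 0.845], [-0.0, -1.0, -0.001]]
force: [0.1, 0.0, -0.4]
grip_width: 0.0431
```

```bash
python3 plan.py 594.7 5.5 50 33.7 40; python3 - <<'E'
from h import *
p,d=bot.snapshot('wrist');c=bot.camera_params('wrist');cv2.imwrite('pics/w1.png',p)
W=cloud(c,d)
for s in bot.silhouettes('tray_mid','wrist')[:2]:
    m=s['mask']&np.isfinite(W[...,2]);X=W[m];z=X[:,2];print(s['confidence'],np.round(s['uv']))
    for lo,hi in [(.026,.045),(.066,.09)]:
        q=X[(z>lo)&(z<hi)]
        if len(q)>30:print(lo,len(q),rect(q[:,:2]),np.median(q[:,2])*1000)
E
```

```text
t 2.25 pos [598.2  -2.6 169.7] yaw 32.4 F [ 0.1  0.  -0.4] w 43.1 j [ 0.27  0.38 -0.14  0.   -1.05 -1.27] total deg 1.3
rows 3
[0.5, 39.9, 3.0] [0.0, -0.4, -0.0]
[0.5, 39.9, 3.0] [0.0, -0.4, -0.0]
[0.5, 39.9, 2.9] [0.0, -0.4, -0.0]
0.55 [324. 214.]
0.026 3802 [590.5   5.2 147.  110.9  33.9] 36.19781902793503
0.066 2923 [591.9   6.   99.2  14.   34. ] 81.2382847710304
```

View pics/w1.png

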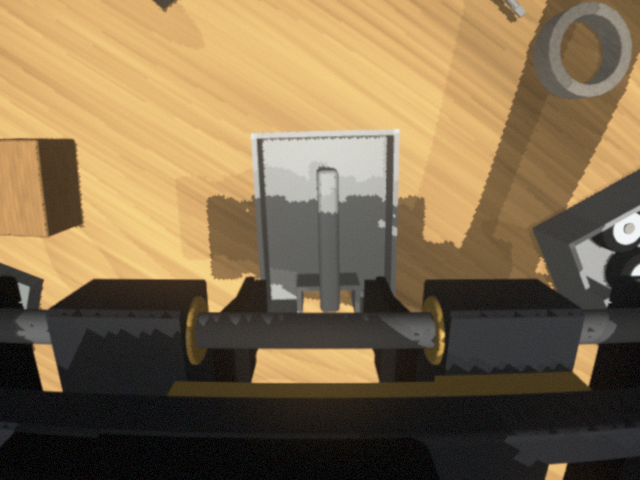

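The wrist view shows the bar running from (328,170) to (328,310), close to the middle of the jaws and parallel to them. Its position agrees within 3 mm, so I descend.

Emit:
apply_moves:
  plan:
    - [0,0,30,4.5,0,-0.7,0]
    - [0,0,40,4.5,0,-0.6,0]
    - [0,0,30,0,0,0,0]
    - [0,0,18,0,0,0,0]
    - [0,0,0,0,0,0,0]

```text
time_s: 2.98
eef_pos: [0.591, 0.0143, 0.0533]
ee_rot: [[0.822, 0.007, -0.57], [0.57, 0.001, 0.822], [0.007, -1.0, -0.003]]
force: [-0.3, 0.4, -0.3]
grip_width: 0.0434
```

```bash
python3 plan.py 594.3 5.6 50 33.8 40
```

```text
t 2.975 pos [591.   14.3  53.3] yaw 34.7 F [-0.3  0.4 -0.3] w 43.4 j [ 0.3   0.49 -0.29  0.   -0.78 -1.26] total deg 1.0
rows 1
[-2.2, 3.3, -9.0] [0.2, 0.9, 0.4]
```

Emit:
apply_moves:
  plan:
    - [0,-2,3,-9,0.2,0.9,0.4]
    - [0,0,0,0,0,0,0]
    - [0,0,0,0,0,0,0]

```text
time_s: 3.35
eef_pos: [0.5963, 0.0068, 0.0535]
ee_rot: [[0.829, 0.004, -0.559], [0.559, 0.001, 0.829], [0.004, -1.0, -0.001]]
force: [-0.7, -0.5, -0.2]
grip_width: 0.0434
```

```bash
python3 plan.py 594.3 5.6 50 33.8 40
```

```text
t 3.35 pos [596.3   6.8  53.5] yaw 34.0 F [-0.7 -0.5 -0.2] w 43.4 j [ 0.28  0.5  -0.27  0.   -0.79 -1.26] total deg 0.3
rows 1
[-2.4, 3.5, 0.1] [0.1, 0.2, 0.2]
```

Emit:
apply_moves:
  plan:
    - [-0.2,-2.4,5,0,0.1,0.2,0.2]
    - [-1,0,0,0,0,0,0]
    - [-1,0,0,0,0,0,0]
    - [-1,0,0,0,0,0,0]
    - [-1,0,0,0,0,0,0]
  force: 30

```text
time_s: 3.98
eef_pos: [0.5943, 0.0053, 0.0488]
ee_rot: [[0.832, 0.001, -0.555], [0.555, 0.001, 0.832], [0.002, -1.0, 0.0]]
force: [0.3, -0.4, -0.9]
grip_width: 0.0138
```

```bash
python3 plan.py 594.3 5.6 150 33.8 40
```

```text
t 3.975 pos [594.3   5.3  48.8] yaw 33.7 F [ 0.3 -0.4 -0.9] w 13.8 j [ 0.28  0.51 -0.28 -0.   -0.78 -1.26] total deg 0.1
rows 3
[0.1, -33.7, 0.1] [-0.0, -0.0, 0.0]
[0.1, -33.7, 0.1] [-0.0, -0.0, 0.0]
[0.1, -33.7, 0.1] [-0.0, -0.0, 0.0]
```

Gripped at 13.8 mm, which is the bar's thickness. Next I lift.

Emit:
apply_moves:
  plan:
    - [-1,0,-15,0,0,0,0]
    - [-1,0,-35,0,0,0,0]
    - [-1,0,-35,0,0,0,0]
    - [-1,0,-25,0,0,0,0]
    - [-1,0,0,0,0,0,0]

```text
time_s: 4.6
eef_pos: [0.5929, 0.0051, 0.1632]
ee_rot: [[0.832, -0.002, -0.555], [0.555, 0.001, 0.832], [-0.001, -1.0, 0.002]]
force: [-0.0, -0.4, -2.4]
grip_width: 0.0135
```

```bash
python3 plan.py 461 248.5 170 -27.9 40; python3 - <<'E'
from h import *
for n in ['top','scene']:
    p,d=bot.snapshot(n);c=bot.camera_params(n);W=cloud(c,d);cv2.imwrite(f'pics/{n}1.png',p)
    for s in bot.silhouettes('key',n)[:3]:
        m=s['mask']&np.isfinite(W[...,2]);X=W[m];z=X[:,2];print(n,s['confidence'],np.round(s['uv']))
        for lo,hi in [(.045,.062),(.07,.09)]:
            q=X[(z>lo)&(z<hi)]
            if len(q)>20:print(lo,len(q),rect(q[:,:2]),np.median(q[:,2])*1000)
E
```

```text
t 4.6 pos [592.9   5.1 163.2] yaw 33.7 F [-0.  -0.4 -2.4] w 13.5 j [ 0.28  0.38 -0.16 -0.   -1.04 -1.26] total deg 61.6
rows 7
[3.6, -0.9, 39.4] [-0.0, 8.8, -0.0]
[-2.4, -0.9, 39.5] [-0.0, 8.8, -0.0]
[-8.5, -0.9, 38.6] [-0.0, 8.8, -0.0]
[-14.3, -0.9, 36.9] [-0.0, 8.8, -0.0]
[-19.7, -0.9, 34.3] [-0.0, 8.8, -0.0]
[-24.8, -0.9, 30.8] [-0.0, 8.8, -0.0]
[-29.2, -1.0, 26.7] [-0.0, 8.8, -0.0]
top 0.77 [208. 238.]
0.045 253 [453.3 291.2 177.6  88.9   8.9] 54.52212824651581
scene 0.84 [376. 168.]
0.045 217 [398.  237.5 103.6  51.1 110.9] 52.31995647273791
```

View pics/scene1.png

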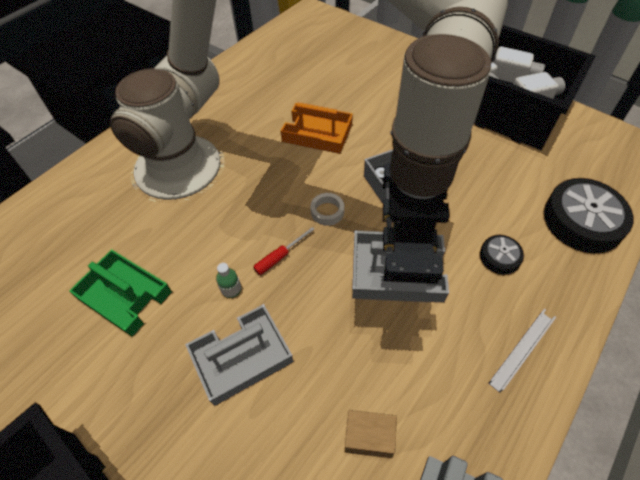

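The scene picture shows the tray hanging level in the gripper at (400,275). The lower tray is behind it and partly hidden. I carry the tray over.

Emit:
apply_moves:
  plan:
    - [-1,3.6,0,39.4,0,8.8,0]
    - [-1,-2.4,0,39.5,0,8.8,0]
    - [-1,-8.5,0,38.6,0,8.8,0]
    - [-1,-14.3,0,37,0,8.8,0]
    - [-1,-19.7,0,34.3,0,8.8,0]

```text
time_s: 5.42
eef_pos: [0.4934, 0.1807, 0.1518]
ee_rot: [[0.977, -0.023, 0.21], [-0.211, -0.007, 0.978], [-0.021, -1.0, -0.012]]
force: [0.3, 0.6, -2.3]
grip_width: 0.0135
```

```bash
python3 plan.py 461 248.5 170 -27.9 30
```

```text
t 5.425 pos [493.4 180.7 151.8] yaw -12.2 F [ 0.3  0.6 -2.3] w 13.5 j [ 0.65  0.29 -0.32 -0.01 -0.98 -2.43] total deg 15.8
rows 3
[-15.4, -6.0, 19.8] [0.3, 5.3, -0.4]
[-17.1, -6.0, 18.3] [0.3, 5.3, -0.4]
[-18.7, -6.0, 16.7] [0.3, 5.3, -0.4]
```

Emit:
apply_moves:
  plan:
    - [-1,-15.4,-6,19.8,0.3,5.3,-0.4]
    - [-1,-17,-6,18.3,0.3,5.3,-0.4]
    - [-1,-18.7,-4,16.7,0.3,5.3,-0.4]
    - [-1,0,0,0,0,0,0]
    - [-1,0,0,0,0,0,0]

```text
time_s: 6.05
eef_pos: [0.4561, 0.2506, 0.1616]
ee_rot: [[0.88, -0.009, 0.475], [-0.475, -0.008, 0.88], [-0.004, -1.0, -0.011]]
force: [0.1, -0.9, -2.5]
grip_width: 0.0132
```

```bash
python3 plan.py 461 248.5 165 -27.9 30;python3 - <<'E'
from h import *
o=bot.get_obs();x=np.array(o['ee_rot'])[:2,0];P=np.array(o['eef_pos'])
a=np.arctan2(x[1],x[0]);ex=np.array([np.cos(a),np.sin(a)]);ey=np.array([-ex[1],ex[0]])
for n in ['top','scene','wrist']:
    p,d=bot.snapshot(n);c=bot.camera_params(n);W=cloud(c,d)
    X=W.reshape(-1,3);X=X[np.isfinite(X[:,2])];q=X[:,:2]-P[:2];u=q@ex;v=q@ey
    m=(abs(u)<.1)&(abs(v)<.075)&(X[:,2]>.055)&(X[:,2]<P[2]-.001)
    h=np.histogram(X[m,2],bins=np.arange(.05,.18,.005));print(n,m.sum(),h[0])
    r=proj(c,[[*(P[:2]+.069*ex),P[2]-.05],[*(P[:2]+.075*ex+.055*ey),P[2]-.015],[*(P[:2]+.075*ex-.055*ey),P[2]-.015],[.522,.2165,.077]])
    for i,k in enumerate(r): cv2.circle(p,tuple(int(t) for t in k),2,[(0,0,255),(0,255,0),(0,255,0),(255,0,255)][i],-1)
    cv2.imwrite(f'pics/{n}2.png',p)
E
```

```text
t 6.05 pos [456.1 250.6 161.6] yaw -28.3 F [ 0.1 -0.9 -2.5] w 13.2 j [ 0.81  0.27 -0.33 -0.   -0.99 -2.88] total deg 0.8
rows 1
[5.3, -3.4, 0.5] [0.6, -0.4, -0.2]
top 1447 [  0  81   3   3   3  27   3   0   0   0   0   0  74 639 142  50  38  51
  57 208  65   3   0   0   0]
scene 3208 [   0  102   20   19   28   45    0    0    0    0    0    1  175 1003
  234  252  258  266  284  466   28   20    7    0    0]
wrist 33820 [    0     0     0     0     0     0     0     0     0     0     0     0
     0 22982  1942   773   853   864   841  3505  2060     0     0     0
     0]
```

View pics/scene2.png

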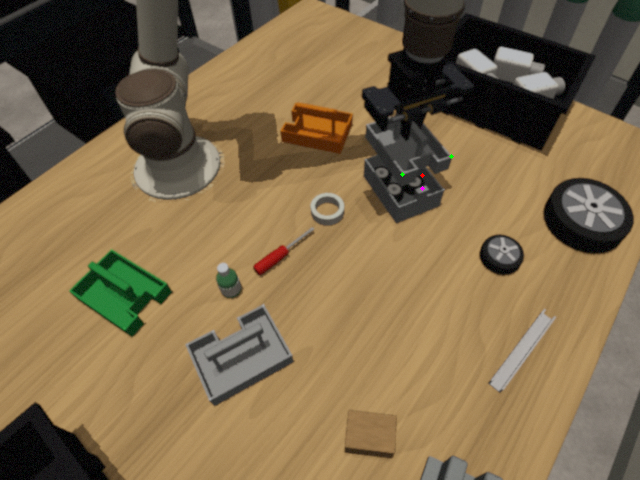

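View pics/top2.png

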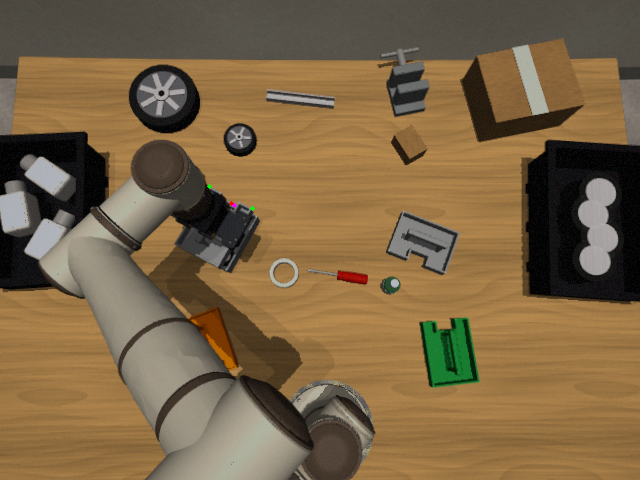

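View pics/wrist2.png

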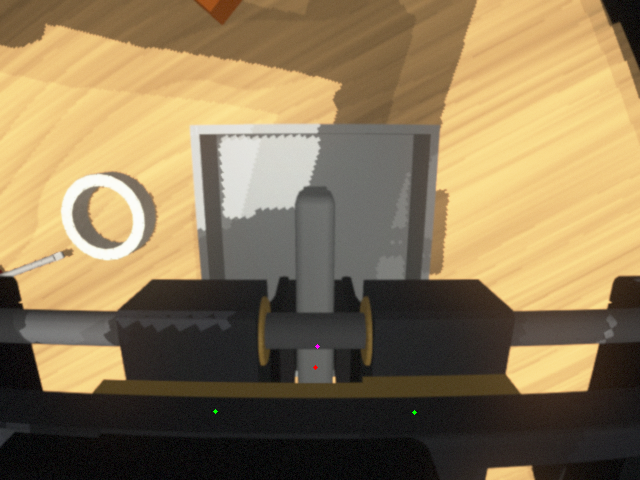

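The scene picture shows the held tray over the lower tray. Its notch end is at the key (magenta, 422,189), and the predicted corners (402,174) and (450,157) fall on the real ones. I correct by 5 mm before lowering.

Emit:
apply_moves:
  plan:
    - [-1,5.3,0,0.5,0.6,-0.4,-0.2]
    - [-1,0,0,0,0,0,0]
    - [-1,0,20,0,0,0,0]
    - [-1,0,8,0,0,0,0]
    - [-1,0,0,0,0,0,0]

```text
time_s: 6.82
eef_pos: [0.4633, 0.2468, 0.1339]
ee_rot: [[0.882, 0.002, 0.471], [-0.471, 0.001, 0.882], [0.001, -1.0, 0.002]]
force: [-0.3, -0.0, -1.4]
grip_width: 0.0141
```

```bash
python3 plan.py 461 248.5 132 -27.9 30;python3 - <<'E'
from h import *
n='scene';p,d=bot.snapshot(n);c=bot.camera_params(n);W=cloud(c,d)
x0,y0=360,80
z=W[...,2];cv2.imwrite('pics/s3.png',cv2.resize(p[90:230,330:490],None,fx=4,fy=4,interpolation=cv2.INTER_CUBIC))
E
```

```text
t 6.825 pos [463.3 246.8 133.9] yaw -28.1 F [-0.3 -0.  -1.4] w 14.1 j [ 0.8   0.3  -0.36  0.   -0.9  -2.86] total deg 0.3
rows 1
[-2.8, 1.9, 0.5] [-0.1, -0.2, 0.1]
```

View pics/s3.png

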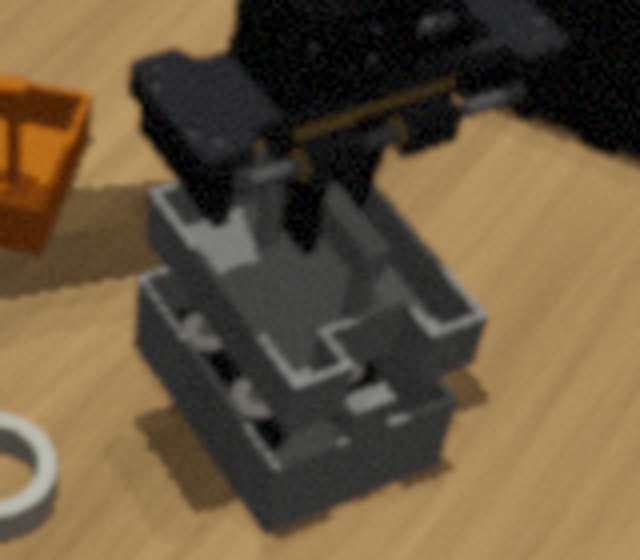

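The enlarged view shows the key top at (370,398) directly below the notch. I lower in small steps.

Emit:
apply_moves:
  plan:
    - [-1,-2.6,0,0.5,0,-0.2,0]
    - [-1,0,12,0,0,0,0]
    - [-1,0,8,0,0,0,0]
    - [-1,0,0,0,0,0,0]
    - [-1,0,0,0,0,0,0]

```text
time_s: 7.5
eef_pos: [0.4618, 0.2494, 0.1139]
ee_rot: [[0.884, 0.004, 0.467], [-0.467, 0.003, 0.884], [0.002, -1.0, 0.004]]
force: [-0.2, 0.4, -3.0]
grip_width: 0.0141
```

```bash
python3 plan.py 461 248.5 105 -27.9 30
```

```text
t 7.5 pos [461.8 249.4 113.9] yaw -27.9 F [-0.2  0.4 -3. ] w 14.1 j [ 0.81  0.32 -0.39  0.   -0.85 -2.86] total deg 0.3
rows 1
[-0.3, 8.9, -1.2] [-0.2, 0.0, 0.1]
```

Emit:
apply_moves:
  plan:
    - [-1,-0.3,4,-1,-0.2,0,0.1]
    - [-1,0,3,0,0,0,0]
    - [-1,0,0,0,0,0,0]
    - [-1,0,0,0,0,0,0]

```text
time_s: 8.0
eef_pos: [0.4613, 0.2488, 0.1068]
ee_rot: [[0.884, 0.001, 0.467], [-0.467, 0.001, 0.884], [0.001, -1.0, 0.001]]
force: [0.8, 0.2, -2.7]
grip_width: 0.0139
```

```bash
python3 plan.py 461 248.5 104 -27.9 30
```

```text
t 8.0 pos [461.3 248.8 106.8] yaw -27.9 F [ 0.8  0.2 -2.7] w 13.9 j [ 0.8   0.33 -0.4   0.   -0.84 -2.86] total deg 0.1
rows 1
[-0.1, 2.8, -0.4] [-0.1, 0.0, 0.0]
```

Emit:
apply_moves:
  plan:
    - [-1,0,2,0,0,0,0]
    - [-1,0,0,0,0,0,0]
    - [-1,0,1,0,0,0,0]
    - [-1,0,0,0,0,0,0]

```text
time_s: 8.5
eef_pos: [0.4615, 0.2489, 0.1039]
ee_rot: [[0.884, 0.002, 0.467], [-0.467, 0.001, 0.884], [0.001, -1.0, 0.002]]
force: [-0.1, 0.2, -3.0]
grip_width: 0.0136
```

```bash
python3 plan.py 461 248.5 104 -27.9 30;python3 - <<'E'
from h import *
n='scene';p,d=bot.snapshot(n)
cv2.imwrite('pics/s4.png',cv2.resize(p[90:230,330:490],None,fx=4,fy=4,interpolation=cv2.INTER_CUBIC))
E
```

```text
t 8.5 pos [461.5 248.9 103.9] yaw -27.9 F [-0.1  0.2 -3. ] w 13.6 j [ 0.8   0.34 -0.4   0.   -0.83 -2.86] total deg 0.1
rows 1
[-0.2, -0.1, -0.5] [-0.1, 0.0, 0.1]
```

View pics/s4.png

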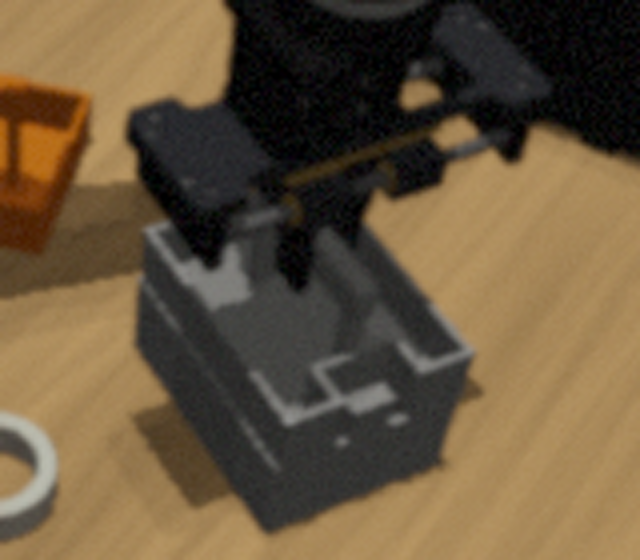

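The trays are nearly closed, with the key standing in the notch at (370,398). The tray's weight still hangs on the wrist (-3 N), so I go slightly lower.

Emit:
apply_moves:
  plan:
    - [-1,0,1.5,0,0,0,0]
    - [-1,0,0,0,0,0,0]

```text
time_s: 8.8
eef_pos: [0.4616, 0.2491, 0.104]
ee_rot: [[0.884, 0.003, 0.467], [-0.467, 0.001, 0.884], [0.002, -1.0, 0.002]]
force: [1.0, -0.2, -2.4]
grip_width: 0.0134
```

Emit:
apply_moves:
  plan:
    - [-1,0,1.5,0,0,0,0]
    - [-1,0,0,0,0,0,0]

```text
time_s: 9.05
eef_pos: [0.4618, 0.2492, 0.1038]
ee_rot: [[0.885, 0.003, 0.466], [-0.466, 0.002, 0.885], [0.002, -1.0, 0.003]]
force: [-1.6, 0.7, -1.8]
grip_width: 0.0134
```

Emit:
apply_moves:
  plan:
    - [-1,0,2.5,0,0,0,0]
    - [-1,0,0,0,0,0,0]

```text
time_s: 9.3
eef_pos: [0.4619, 0.2494, 0.104]
ee_rot: [[0.885, 0.004, 0.465], [-0.465, 0.001, 0.885], [0.003, -1.0, 0.003]]
force: [0.1, -0.2, -2.3]
grip_width: 0.0136
```

The height stays at 104 mm (55 mm rim + 49 mm grasp offset) despite further downward commands, so the tray is seated. I release it.

Emit:
apply_moves:
  plan:
    - [-0.2,0,0,0,0,0,0]
    - [-0.2,0,0,0,0,0,0]
    - [-0.2,0,0,0,0,0,0]
    - [-0.2,0,-10,0,0,0,0]
    - [-0.2,0,-25,0,0,0,0]

```text
time_s: 9.93
eef_pos: [0.4616, 0.2488, 0.1379]
ee_rot: [[0.885, 0.002, 0.465], [-0.465, -0.002, 0.885], [0.002, -1.0, -0.0]]
force: [0.6, -0.4, 0.0]
grip_width: 0.0343
```

Emit:
apply_moves:
  plan:
    - [-0.2,0,-40,0,0,0,0]
    - [-0.2,0,-40,0,0,0,0]
    - [-0.2,-50,-10,0,0,0,0]
    - [-0.2,-60,0,0,0,0,0]
    - [-0.2,-60,0,0,0,0,0]

```text
time_s: 10.55
eef_pos: [0.3344, 0.3178, 0.2347]
ee_rot: [[0.9, -0.025, 0.436], [-0.435, 0.025, 0.9], [-0.033, -0.999, 0.011]]
force: [-0.4, 0.7, 0.3]
grip_width: 0.0347
```

```bash
python3 plan.py 461 248.5 104 -27.9 30;python3 - <<'E'
from h import *
cen=np.array([.461,.2485]);a=np.radians(-27.9);ex=np.array([np.cos(a),np.sin(a)]);ey=np.array([-ex[1],ex[0]])
for n in ['scene','top']:
    p,d=bot.snapshot(n);c=bot.camera_params(n);W=cloud(c,d);cv2.imwrite(f'pics/{n}5.png',p)
    X=W.reshape(-1,3);X=X[np.isfinite(X[:,2])];q=X[:,:2]-cen;X=X[(abs(q@ex)<.1)&(abs(q@ey)<.08)]
    for lo,hi in [(.02,.048),(.084,.097),(.125,.142)]:
        m=X[(X[:,2]>lo)&(X[:,2]<hi)]
        if len(m)>20:print(n,lo,len(m),rect(m[:,:2]),np.round(np.percentile(m[:,2]*1000,[5,50,95]),1))
    m=X[(X[:,2]>.125)&(X[:,2]<.142)]
    u=(m[:,:2]-cen)@ex
    for s in (u<-.02,u>.02):
        if s.sum()>5: print('bar end z',np.median(m[s,2]))
    q=X[:,:2]-cen;u=q@ex;v=q@ey
    k=X[(u>.06)&(u<.08)&(abs(v)<.017)&(X[:,2]>.07)&(X[:,2]<.083)]
    if len(k)>5: print('key',len(k),k.mean(0).round(4), rect(k[:,:2]))
    if n=='scene': cv2.imwrite('pics/s5.png',cv2.resize(p[90:230,330:490],None,fx=4,fy=4,interpolation=cv2.INTER_CUBIC))
E
```

```text
t 10.55 pos [334.4 317.8 234.7] yaw -25.8 F [-0.4  0.7  0.3] w 34.7 j [ 1.09  0.09 -0.34 -0.04 -1.13 -3.1 ] total deg 2.9
rows 7
[21.2, 18.0, -1.2] [-0.1, 0.3, -0.3]
[21.1, 18.1, -1.1] [-0.1, 0.3, -0.3]
[21.0, 18.2, -1.0] [-0.1, 0.3, -0.3]
[21.0, 18.3, -0.8] [-0.1, 0.3, -0.3]
[20.9, 18.4, -0.7] [-0.1, 0.3, -0.3]
[20.8, 18.5, -0.6] [-0.1, 0.3, -0.3]
[20.7, 18.6, -0.4] [-0.1, 0.3, -0.3]
scene 0.02 675 [467.1 204.7 184.1  89.3   8.5] [21.4 34.2 46.4]
scene 0.084 736 [462.3 250.5 153.2 111.9 152.6] [84.6 88.6 91.8]
scene 0.125 305 [463.1 249.4  99.4  14.7 150.9] [127.1 133.6 136.2]
bar end z 0.1339675026985379
bar end z 0.13323663300961003
key 74 [0.5227 0.214  0.0752] [522.3 215.   24.1  13.4  59.1]
top 0.02 174 [460.7 248.8 149.  112.3 152.1] [21.7 34.  46.9]
top 0.084 530 [463.4 251.4 150.5 113.5 152.4] [85.2 89.9 93.8]
top 0.125 299 [462.7 249.7  98.9  14.9 152.6] [128.7 134.9 137.7]
bar end z 0.13483423879773815
bar end z 0.13470792152315947
key 58 [0.522  0.2158 0.0773] [522.3 215.7  25.4  12.6  59.9]
```

View pics/s5.png

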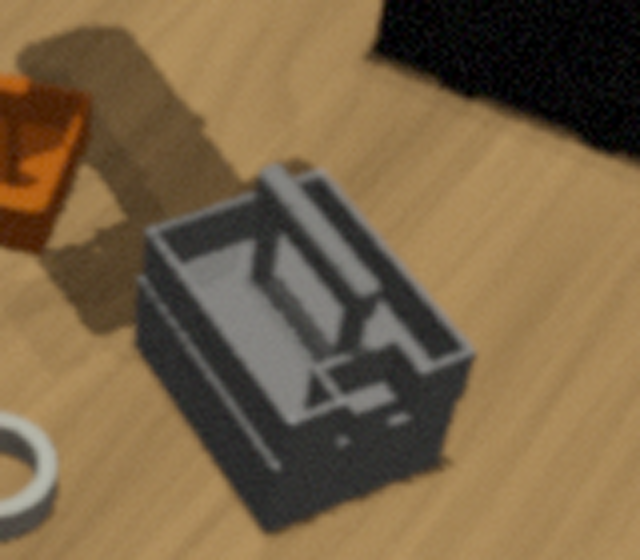

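The tray is released, level and seated. Its bar top is at 134.8 mm, both ends agree, and the key is in the notch. Joint 6 is at -3.10, the edge of its range, so I turn it back a little before handing in.

Emit:
apply_moves:
  plan:
    - [-0.2,5,-10,0,0,-8,0]
    - [-0.2,0,0,0,0,-5,0]
    - [-0.2,0,0,0,0,0,0]
    - [-0.2,0,0,0,0,0,0]

```text
time_s: 11.15
eef_pos: [0.3417, 0.3149, 0.2464]
ee_rot: [[0.975, -0.021, 0.22], [-0.219, 0.025, 0.975], [-0.026, -0.999, 0.02]]
force: [-0.4, -0.1, -0.8]
grip_width: 0.0348
```

```bash
python3 - <<'E'
from h import *
o=bot.get_obs();print(o['joints'],o['eef_pos'],o['force'],np.abs(o['joint_velocities']).max())
print(bot.hand_in())
E
```

```text
[ 1.0738968   0.08904672 -0.31434465 -0.03367085 -1.15554981 -2.85293124] [0.34173299 0.31494735 0.2464465 ] [-0.42722951 -0.11657798 -0.81452001] 0.005222215202584673
the job is handed in; nothing more can be done
None
```

I stacked the grey end-notch tray on the lower tray with the key standing in its notch, let go of it, backed the arm away and handed the job in at about 11 s.

After release, the top and scene cameras showed:
- **Height:** the bar top is at about 134–135 mm, against 135 expected when fully seated. Its two ends agree within 1 mm, so the tray is level.
- **Alignment:** the long axes agree within about 1–2° and the centres within about 2–3 mm. The key is visible inside the notch.
- **Lower tray:** the key reads within about 2 mm of where it started.
- **Other top tray:** the arm never went near it. I did not measure it again at the end.

Two readings were less clear:
- **Wrist force:** while I pressed down it stayed near -2 N and did not show contact clearly. I judged the tray seated from the height, which stopped at 104 mm, and the pictures afterwards confirmed it.
- **Joint 6:** while backing away it reached -3.10 as printed, the edge of its range. No fault was reported, and I turned it back to -2.85 before handing in.

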